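# Gauge a frame moulding against a flip stop

### The arm

A 6-joint arm with a two-finger parallel gripper is mounted at the origin on the work surface. World frame = base frame: x ahead of the robot, y to its left, z up, the work surface at z = 0. Lengths are in m, angles in rad, forces in N, time in s.
With the tool pointing down it reaches from about 0.375 to 0.9 m from the base axis. Payload 3.1 kg.
Tool frame: the origin (TCP) lies on the centre line of the jaws, within the pads' length; the fingertips stand 25 mm ahead of it and the grasp point (between the pads) lies 6 mm ahead of it (robot.nose_length is the y of the fingertips in the tool frame, in m); y points along the fingers, z is the direction in which the jaws open and shut, and the axes are right-handed (so a half turn about y gives the same grasp; the last joint's range is limited). The gripper opens to 87 mm and grips with 3 to 60 N. Pads are 19 mm wide; open, the fingers measure 117 mm over their backs; the gripper's body (75 mm by 190 mm) begins 51 mm behind the grasp point.
Start: joints at [0.947, 0.527, 1.433, -0, 1.181, -0.178], TCP at [0.269, 0.564, 0.248] pointing down, gripper open.
Joint ranges: [-3.08, 3.08], [-0.75, 2.2], [0.22, 2.44], [-1.43, 4.57], [0, 2.65], [-2.85, 2.85]. Speed limits (rad/s): [2.79, 2.79, 3.14, 3.14, 3.14, 3.14].

### API

Orientations are given as a unit quaternion [x, y, z, w].
In Python, from rig import robot, eyes, ticket gives the robot as it stands.
- The arm moves only by the tool play_rows, never from a script. Its argument "series" is a list of rows, each a list of 7 numbers: the opening, from 0 (shut) to 1 (fully open), then the shift along the tool's x, y, z scaled (see below), then the turn, a rotation vector about the tool's x, y, z scaled (see below). In form: [[claw, dx, dy, dz, ax, ay, az], ...]. A call has 1 to 12 rows; each row shifts and turns the commanded pose from where the row before left it, along the tool's axes as they then stand; what a row does not reach is not made up. The controller multiplies each number of a shift by 100 mm and each number of a turn by 180 degrees. A row lasts 1/12 s, in which the tool goes at most 41.7 mm and 7.16 degrees, less where a joint would pass 70% of its speed; a pose out of reach is approached as far as the arm can. A call with a number of a shift or a turn outside -1 to 1 is refused whole. A call with a gripper value outside its range is refused whole. The fingers move at their own pace and stop on an object; "grip_force" is the grip in N (left out, the last holds). Time passes only in rows, so rows that do not move let the fingers close. It gives the time, the measured TCP pose, the force and the opening at its end, in the units of the state.
- robot.get_obs(): the state, without advancing time (a new reading comes with each control period).
- eyes.camera(name): name is "scene" or "top" or "wrist"; returns the picture (480x640x3 uint8, red, green, blue); there is no depth.
- eyes.camera_params(name): a dict with "K" (3x3 intrinsics, pixels), "rvec" (rotation vector, rad) and "tvec" (3), from world to camera coordinates, as OpenCV has them. Camera axes: x right, y down, z forward; pixel columns grow to the right and rows downward; lengths in m; the calibration is good to about 2 mm. A picture is of the moment at which its call begins: read the wrist's pose just before it. camera_params takes no time and is no camera call; for the wrist camera it gives the pose at the moment of the call.
- ticket.hand_in(): hands the job in, once; it reports no verdict.
The state is a dict: "time": time; "q": joint angles; "joint_velocities": joint speeds; "joint_torque": joint torques, N m; "position": TCP position; "tool_rot": TCP orientation; "ft_force": force on the tool from outside, world axes, zero at the start; "moment": the same for the moment, N m; "grip_width": finger opening in m.
Only numpy, scipy, OpenCV 4.12 (cv2) and the standard library are available. Lean on these libraries where they do the work, as an engineer would, in place of code of your own. Each camera call takes 0.05 s, during which the arm holds its last target.

### The job

Flip the hinged stop fully down onto the fence, then slide the length of frame moulding so that it lies flush along the fence and its end is pressed gently but firmly against the stop's foot for about a second, without ramming it. Then flip the stop back up out of the way, leaving the moulding lying exactly where it was gauged, and do not disturb the other things on the bench.

Things in the scene. Friction and masses are not known exactly. Their poses are not given: they have to be found in the camera images.
- jig: Fixed measuring jig: plywood bed 190 mm (x) by 500 mm (y), top 12 mm above the bench, with an aluminium fence 18 mm thick along its far side. Origin at bench level; in its frame the bed covers x -100 to +90 mm, y -250 to +250 mm; the fence face is the plane x = +60 mm, looking to -x, and the fence top is 50 mm above the bench. The jig can stand turned.
- stop_base: Dark steel bracket fixed on the fence, carrying the hinged stop; axes as the jig's. Origin: on the bed top, in the fence face, at the stop's nominal gauge plane (y = 0), which the moulding's head meets from +y; the stop's screw-set foot makes the true plane lie anywhere within 7 mm of it, unmeasured: find it by feel. Bracket: x -6 to +39, y -56 to -9, z +23 to +62 mm.
- stop_hinge (a point): Point on the hinge axis of the stop, in the base frame at x +9, y -57, z +56 mm (68 mm above the bench), level with the handle's middle along y. The axis is parallel to the jig's y.
- stop_handle (a point): Middle of the stop's handle: a round steel bar 12 mm in diameter, 60 mm long, parallel to the hinge axis and 75 mm from it, sticking out from the blade on the side away from the moulding. The blade, 10 mm thick, begins 31 mm from this point towards the moulding; 27 mm of bar lies on the other side. Stop down: it is 75 mm on the -x side of the hinge, at the hinge's height.
- flip_stop (a joint): Angle of the stop in rad: 0 fully down (arm level, blade and foot hanging just over the bed, 5 to 45 mm out from the fence face), pi/2 upright, 1.9 end of travel. Handle = hinge + 75 mm * (-cos, 0, sin) in jig axes. A stiff hinge (2 N at the handle) holds any angle. Starts up. The foot is an 8 mm thick pad, rigid; 6 to 12 N on it seats a part, under 4 N it is loose, over 16 N spoils its setting.
- moulding: Loose dark wood frame moulding 220 mm long (y), 36 mm wide (x), 26 mm high, 0.15 to 0.3 kg: a 16 mm high strip with a ridge 16 mm wide and 10 mm high on its +x side (x +2 to +18 mm), which faces the fence. Origin at the centre of its underside. It lies on the bed, off the fence and a little askew, with its head end (-y) short of the stop. It slides with 1 to 3 N, more for a moment as it breaks loose.
- moulding_head (a point): Lower corner of the moulding at its head end on the fence side: x +18, y -110, z 0 mm in its frame. Axes as the moulding's.
- moulding_tail (a point): Centre of the moulding's tail end face, y +110 mm, 8 mm above its underside.
- glue_bottle: Bystander: white bottle, 54 mm across, 150 mm tall, standing left of the jig; origin at the centre of its underside.
- hammer: Bystander: hammer lying right of the jig, handle to its -x.
- offcut: Bystander: short piece of moulding, 110 x 36 x 26 mm, lying beyond the jig; origin at the centre of its underside.
Mind the look-alikes: they are no part of the job. There is more than one size of the moulding; the one meant has the size given above.

How it is judged:
On the way, in this order (a step that is already met when the one before it is completed fails the run):
1. the stop is flipped fully down (within 0.05 rad) (value of joint flip_stop below 0.05 rad), for 0.3 s.
2. with the stop down, the moulding lies along the fence and its end is pressed against the stop with at least 4 N for 0.4 s (value of joint flip_stop below 0.05 rad and contact force between moulding and stop_base above 4 N and x of moulding_head in the frame of stop_base between -0.003 and 0.003 m and y of stop_foot_c0 in the frame of moulding between -0.1165 and -0.1115 m and z of moulding_head in the frame of stop_base below 0.004 m and angle between the x axis of moulding and the x axis of jig, either way round below 0.02 rad and angle between moulding's own z axis and vertical below 0.03 rad), for 0.4 s.
3. the stop is flipped up again (beyond 1.4 rad) (value of joint flip_stop above 1.4 rad), for 0.2 s.
At the end, for the whole second after the job is handed in: The stop stands flipped up (beyond 1.4 rad) and still; the moulding lies at rest flat on the bed, along the fence (head corner within 3 mm of the fence face, within 0.02 rad of parallel), its head end within 2.5 mm of the plane of the stop's foot (value of joint flip_stop above 1.4 rad and velocity of joint flip_stop below 0.1 rad/s and linear speed of moulding below 0.01 m/s and x of moulding_head in the frame of stop_base between -0.003 and 0.003 m and y of stop_foot_c0 in the frame of moulding between -0.1165 and -0.1115 m and z of moulding_head in the frame of stop_base below 0.004 m and angle between the x axis of moulding and the x axis of jig, either way round below 0.02 rad and angle between moulding's own z axis and vertical below 0.03 rad); the robot touches nothing.
It fails at once if the moulding rams the stop (more than 16 N) (contact force between moulding and stop_base above 16 N).
It fails at once if the glue bottle is disturbed (moved more than 20 mm) (distance of glue_bottle from where it was at the start of the episode above 0.02 m).
It fails at once if the hammer is disturbed (moved more than 20 mm) (distance of hammer from where it was at the start of the episode above 0.02 m).
It fails at once if the offcut is disturbed (moved more than 20 mm) (distance of offcut from where it was at the start of the episode above 0.02 m).
It also fails if it takes over 72 s, if anything falls off the work surface, if the arm or the gripper's body presses on something with over 40 N, if the wrist force passes 120 N, or if a joint passes its speed limit or range.

## Working session

There is one attempt and no reset: what is moved stays moved. The work goes in short steps, Python scripts to look and compute and a tool call to move; the robot and the scene stay as the last step left them, time stands still between calls to the robot, and variables do not carry over. Pictures are saved under pics/ and viewed, and the job is handed in when it is done.

Besides the shell and the picture viewer there is one more tool, called after "Request:" as a command line: name --pt "numbers of a row" for each row, then --argument value for the rest. play_rows: Moves the arm, as the interface text tells. Its arguments: {"type":"object","properties":{"series":{"type":"array","items":{"type":"array","items":{"type":"number"}}},"grip_force":{"type":"number"}},"required":["series"]}

```bash
mkdir -p pics; ls
python3 - <<'E'
from rig import robot, eyes, ticket
import cv2
for n in ["scene","top","wrist"]:
    p=eyes.camera_params(n); im=eyes.camera(n)
    cv2.imwrite(f"pics/{n}0.png",im[:,:,::-1])
    print(n,p)
print(robot.get_obs(), robot.nose_length)
E
```

```text
pics
scene {'K': array([[602.72738522,   0.        , 318.04664251],
       [  0.        , 602.72738522, 239.70010132],
       [  0.        ,   0.        ,   1.        ]]), 'rvec': array([ 1.4776907 ,  1.79725849, -1.0152116 ]), 'tvec': array([ 0.11367757, -0.20708136,  1.86756257])}
top {'K': array([[610.5078556 ,   0.        , 322.09082233],
       [  0.        , 610.5078556 , 244.06472258],
       [  0.        ,   0.        ,   1.        ]]), 'rvec': array([ 2.15673244, -2.15777068,  0.10358243]), 'tvec': array([0.01069654, 0.53654367, 1.66057319])}
wrist {'K': array([[408.36464216,   0.        , 313.07925666],
       [  0.        , 408.36464216, 238.1063293 ],
       [  0.        ,   0.        ,   1.        ]]), 'rvec': array([-2.45682832, -1.55029638, -0.20845192]), 'tvec': array([-0.62358889, -0.03111965,  0.39117019])}
{'time': 0.15, 'q': array([ 9.46524898e-01,  5.28255059e-01,  1.43362062e+00, -1.59827758e-05,
        1.18141116e+00, -1.78501177e-01]), 'joint_velocities': array([ 0.00072088, -0.00145704, -0.00319352, -0.00062639,  0.00275684,
        0.00050164]), 'joint_torque': array([ 3.87960290e-04, -4.40428233e+01, -1.76843280e+01,  6.33010129e-02,
        5.52177778e-02, -1.14442364e-04]), 'position': array([0.26913305, 0.56349695, 0.24679089]), 'tool_rot': array([ 0.69016927, -0.15652898,  0.15607056, -0.68906243]), 'ft_force': array([-0.38151926, -0.3661698 ,  0.07111142]), 'moment': array([-0.01230795,  0.01172358,  0.00669084]), 'grip_width': 0.0872239065332218} 0.025
```

View pics/scene0.png

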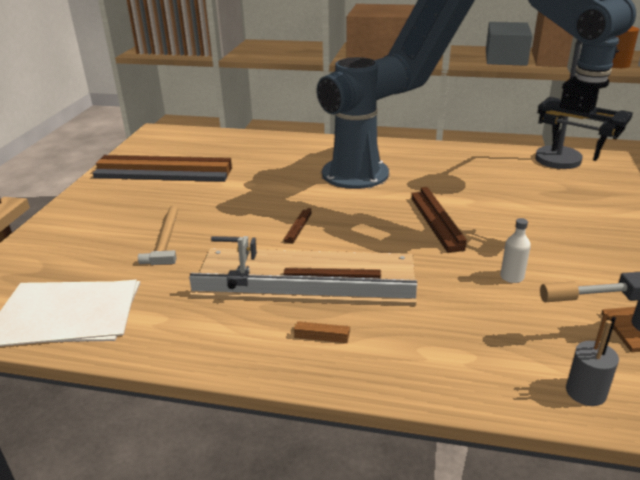

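View pics/top0.png

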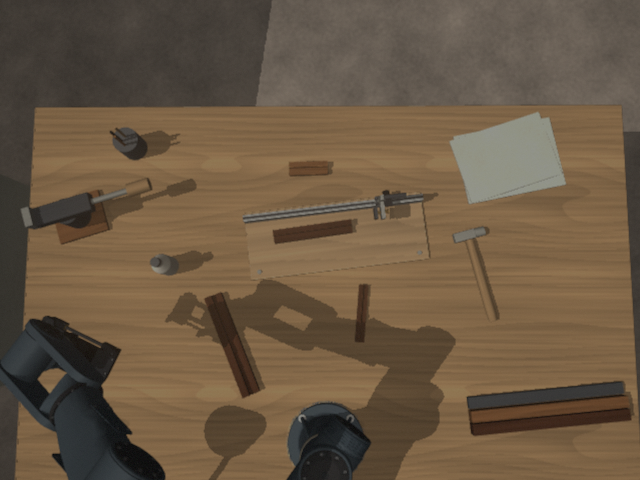

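View pics/wrist0.png

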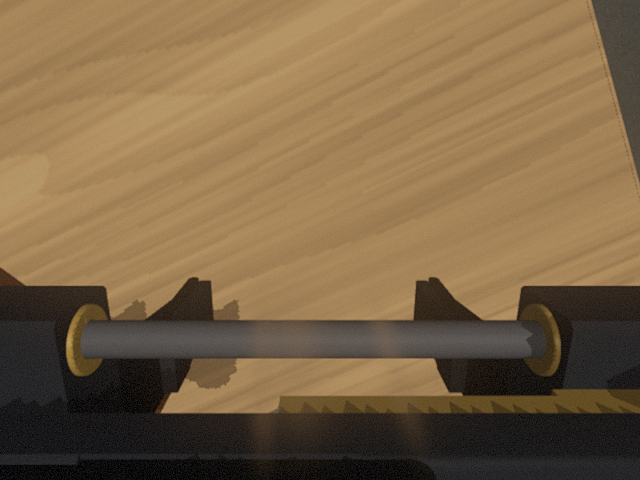

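The top view shows the jig at about (245–430, 195–280) px, with the moulding on the bed at about (313,232) and the stop up at about (385,205). I'll zoom in on it next.

```bash
cat > h.py <<'E'
import numpy as np, cv2
from rig import robot, eyes, ticket
def cam(n):
    p=eyes.camera_params(n); R=cv2.Rodrigues(p["rvec"])[0]; return p["K"],R,p["tvec"].ravel()
def ray(n,uv,c=None):
    K,R,t=c or cam(n)
    d=R.T@np.linalg.solve(K,[uv[0],uv[1],1.]); o=-R.T@t; return o,d
def onz(n,uv,z,c=None):
    o,d=ray(n,uv,c); return o+d*(z-o[2])/d[2]
def proj(n,P,c=None):
    K,R,t=c or cam(n); q=K@(R@np.asarray(P,float)+t); return q[:2]/q[2]
E
python3 - <<'E'
import cv2
a=cv2.imread('pics/top0.png')[185:290,235:440]; cv2.imwrite('pics/topz.png',cv2.resize(a,None,fx=3.9,fy=3.9,interpolation=cv2.INTER_CUBIC))
a=cv2.imread('pics/scene0.png')[225:310,180:430]; cv2.imwrite('pics/scz.png',cv2.resize(a,None,fx=3.2,fy=3.2,interpolation=cv2.INTER_CUBIC))
E
```

```text
(no output)
```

View pics/topz.png

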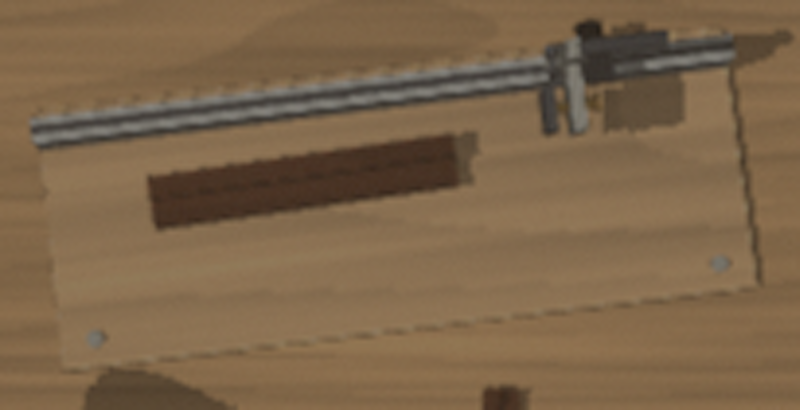

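View pics/scz.png

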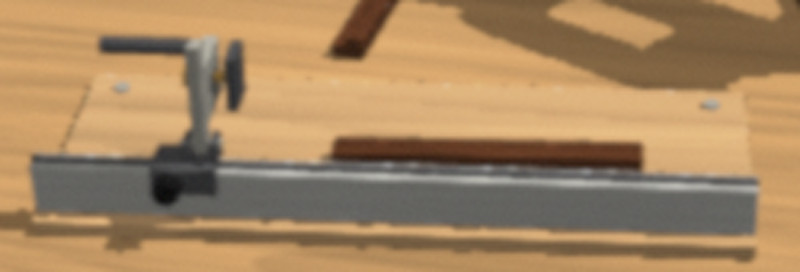

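Run:
```python
from h import *
f=lambda x,y:((x+.5)/3.9+235-.5,(y+.5)/3.9+185-.5)
for nm,p,z in [("bedNL",(62,370),.012),("bedNR",(762,285),.012),("fenceBackL",(30,122),.05),("fenceBackR",(732,36),.05),("fenceFrL",(37,147),.05),
  ("fFrR",(734,63),.05),("mTailfence",(148,178),.028),("mTailNear",(155,230),.028),("mHeadfence",(455,134),.038),("mHeadNear",(459,186),.028)]:
    print(nm,onz("top",f(*p),z).round(4))
g=lambda x,y:((x+.5)/3.2+180-.5,(y+.5)/3.2+225-.5)
for nm,p,z in [("fenceBackL(hi y)",(757,180),.05),("fenceBackR",(32,157),.05),("floorbackhi",(757,235),0),("floorbacklow",(35,212),0)]:
    print(nm,onz("scene",g(*p),z).round(4))
```

```text
bedNL [0.4395 0.21   0.012 ]
bedNR [ 0.4999 -0.2898  0.012 ]
fenceBackL [0.6127 0.23   0.05  ]
fenceBackR [ 0.6731 -0.2659  0.05  ]
fenceFrL [0.5948 0.2248 0.05  ]
fFrR [ 0.6537 -0.267   0.05  ]
mTailfence [0.5756 0.1483 0.028 ]
mTailNear [0.5382 0.1429 0.028 ]
mHeadfence [ 0.6053 -0.0705  0.038 ]
mHeadNear [ 0.5694 -0.0734  0.028 ]
fenceBackL(hi y) [0.6051 0.2284 0.05  ]
fenceBackR [ 0.6656 -0.267   0.05  ]
floorbackhi [0.6001 0.2312 0.    ]
floorbacklow [ 0.6635 -0.2728  0.    ]
```

```bash
cat >> h.py <<'E'
from scipy.spatial.transform import Rotation as Ro
YAW=0.1205; JO=np.array([.566,-.028,0.])
def jR(): return Ro.from_euler('z',YAW).as_matrix()
def j2w(p): return JO+jR()@np.asarray(p,float)
def w2j(p): return jR().T@(np.asarray(p,float)-JO)
def Rt():
    o=robot.get_obs(); return Ro.from_quat(o["tool_rot"]).as_matrix()
def downR(sign=1):  # jaw axis = sign*jig x
    z=sign*jR()[:,0]; y=np.array([0,0,-1.]); return np.stack([np.cross(y,z),y,z],1)
def plan(target,R=None):
    """shift in tool-units total and turn in units for target TCP"""
    o=robot.get_obs(); T=Rt()
    d=T.T@(np.asarray(target)-o["position"])
    print("shift mm(tool)",(d*1000).round(1), "turn deg",None if R is None else np.degrees(Ro.from_matrix(T.T@R).as_rotvec()).round(2))
E
python3 - <<'E'
from h import *
o=robot.get_obs();print(Rt().round(3))
K,R,t=cam("wrist"); T=Rt(); c=-R.T@t; print("cam in tool",(T.T@(c-o["position"])).round(4)); print("cam axes in tool\n",(T.T@R.T).round(3))
for s in (1,-1): plan([.60,-.02,.30],downR(s))
for p in [(.6053,-.0705,0),(.5756,.1483,0)]: print(w2j(p))
E
```

```text
[[ 0.902 -0.001  0.431]
 [-0.431 -0.001  0.902]
 [-0.    -1.    -0.002]]
cam in tool [-0.0746 -0.1375 -0.0004]
cam axes in tool
 [[-0.001  0.964  0.267]
 [-0.    -0.267  0.964]
 [ 1.     0.     0.   ]]
shift mm(tool) [ 550.1  -52.7 -383.9] turn deg [1.000e-01 5.756e+01 3.000e-02]
shift mm(tool) [ 550.1  -52.7 -383.9] turn deg [ 4.0000e-02 -1.2244e+02 -1.1000e-01]
[ 0.03390616 -0.04691602  0.        ]
[0.03072316 0.17386759 0.        ]
```

Request:
play_rows --pt "0.5 0 -0.06 0 0 0.0355 0" --pt "0.5 0 -0.06 0 0 0.0355 0" --pt "0.5 0 -0.06 0 0 0.0355 0" --pt "0.5 0 -0.06 0 0 0.0355 0" --pt "0.5 0 -0.06 0 0 0.0355 0" --pt "0.5 0 -0.06 0 0 0.0355 0" --pt "0.5 0 -0.06 0 0 0.0355 0" --pt "0.5 0 -0.06 0 0 0.0355 0" --pt "0.5 0 -0.06 0 0 0.0355 0"

```text
time: 0.9
position: [0.2693, 0.5636, 0.3014]
tool_rot: [0.528, -0.47, 0.47, -0.528]
ft_force: [-0.1, 0.1, 0.2]
grip_width: 0.0451
```

Request:
play_rows --pt "0.5 0.388 0 0.138 0 0 0" --pt "0.5 0.388 0 0.138 0 0 0" --pt "0.5 0.388 0 0.138 0 0 0" --pt "0.5 0.388 0 0.138 0 0 0" --pt "0.5 0.388 0 0.138 0 0 0" --pt "0.5 0.388 0 0.138 0 0 0" --pt "0.5 0.388 0 0.138 0 0 0" --pt "0.5 0.388 0 0.138 0 0 0" --pt "0.5 0.388 0 0.138 0 0 0"

```text
time: 1.65
position: [0.4352, 0.2304, 0.3015]
tool_rot: [0.529, -0.469, 0.469, -0.529]
ft_force: [0.1, 0.2, 0.8]
grip_width: 0.0435
```

Request:
play_rows --pt "0.5 0.388 0 0.138 0 0 0" --pt "0.5 0.388 0 0.138 0 0 0" --pt "0.5 0.388 0 0.138 0 0 0" --pt "0.5 0.388 0 0.138 0 0 0" --pt "0.5 0.388 0 0.138 0 0 0" --pt "0.5 0.388 0 0.138 0 0 0" --pt "0.5 0.388 0 0.138 0 0 0" --pt "0.5 0.388 0 0.138 0 0 0" --pt "0.5 0.388 0 0.138 0 0 0" --pt "0.5 0 0 0 0 0 0" --pt "0.5 0 0 0 0 0 0"

```text
time: 2.57
position: [0.6009, -0.1017, 0.3006]
tool_rot: [0.529, -0.47, 0.469, -0.528]
ft_force: [-1.1, 0.7, -0.9]
grip_width: 0.0433
```

Run:
```python
from h import *
o=robot.get_obs(); print(o["time"],o["position"],o["ft_force"]); plan([.6,-.1,.3],downR())
c=cam("wrist"); im=eyes.camera("wrist"); cv2.imwrite("pics/w1.png",im[:,:,::-1])
import pickle; pickle.dump(c,open("w1.pkl","wb"))
```

```text
2.5667 [ 0.60092689 -0.10167272  0.30062226] [-1.10645026  0.65533267 -0.85991807]
shift mm(tool) [-1.8  0.6 -0.7] turn deg [ 0.05 -0.18 -0.03]
```

View pics/w1.png

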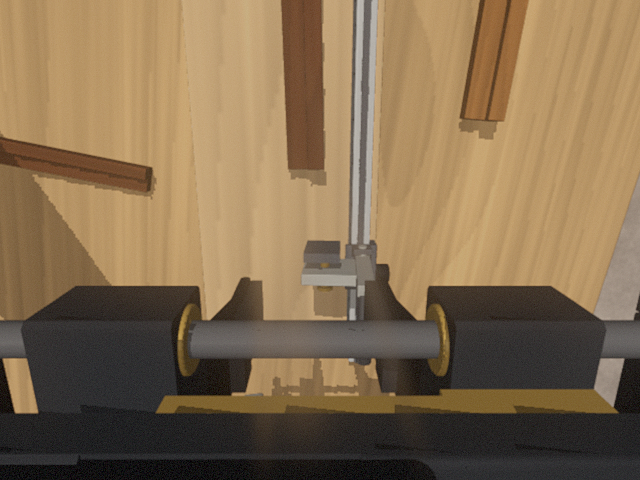

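The wrist view shows the stop standing up, with the foot pad at about (322,250), the blade at about (330,272) and the moulding head at about (306,168). The handle is hidden, so I'll shift to -y to see it.

Request:
play_rows --pt "0.5 0.35 0 0 0 0 0" --pt "0.5 0.35 0 0 0 0 0" --pt "0.5 0.35 0 0 0 0 0" --pt "0.5 0 0 0 0 0 0" --pt "0.5 0 0 0 0 0 0"

```text
time: 3.03
position: [0.6127, -0.2034, 0.3012]
tool_rot: [-0.529, 0.47, -0.469, 0.529]
ft_force: [-0.4, 1.0, 0.2]
grip_width: 0.0433
```

Run:
```python
from h import *
o=robot.get_obs(); print(o["time"],o["position"],o["ft_force"])
c=cam("wrist"); im=eyes.camera("wrist"); cv2.imwrite("pics/w2.png",im[:,:,::-1])
import pickle; pickle.dump(c,open("w2.pkl","wb"))
a=im[60:300,160:500,::-1]; cv2.imwrite("pics/w2z.png",cv2.resize(a,None,fx=2.3,fy=2.3,interpolation=cv2.INTER_CUBIC))
```

```text
3.0333 [ 0.61267806 -0.20336665  0.3011854 ] [-0.35581853  1.00071564  0.17731305]
```

View pics/w2.png

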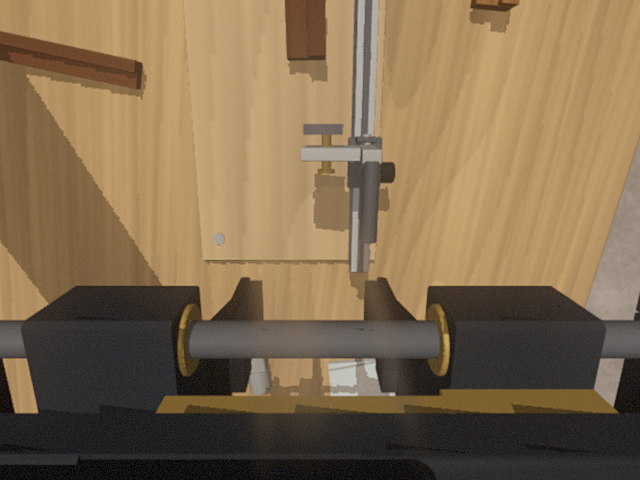

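View pics/w2z.png

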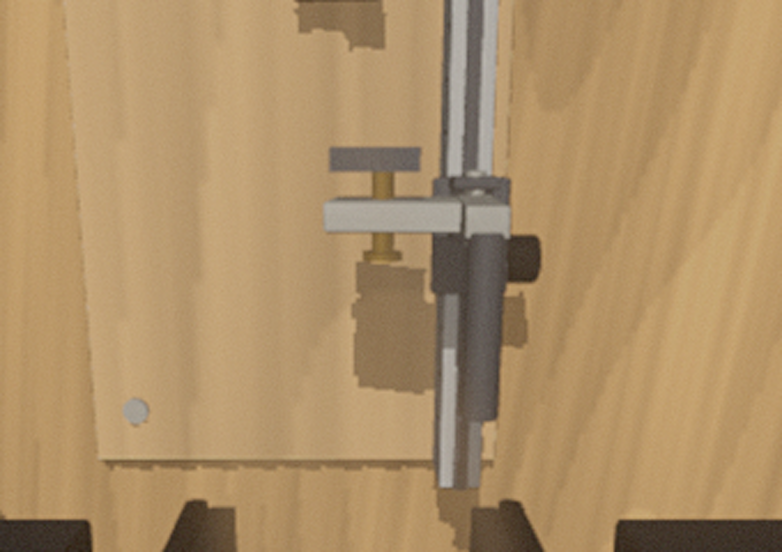

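Run:
```python
from h import *
import pickle
c=pickle.load(open("w2.pkl","rb")); f=lambda x,y:((x+.5)/2.3+160-.5,(y+.5)/2.3+60-.5)
g=lambda p,z:onz("wrist",f(*p),z,c)
L=[("bedcorner",(100,460),.012),("bededge far",(66,0),.012),("bedR",(437,460),.012),("fenceFrR",(437,488),.05),("fenceBkR",(479,488),.05),("fenceFr",(444,0),.05),("fenceBk",(497,0),.05),("handEnd",(484,418),.143),("handStart",(487,236),.143),("handEnd+",(484,418),.138),("brFrontTop",(433,293),.074),("br",(433,180),.074),("knob",(540,258),.06),
("bladeNear+y",(326,198),.11),("blade -y",(326,231),.11),("foot+y L",(330,147),.115),("foot+yR",(420,147),.115)]
for n,p,z in L: 
    w=g(p,z); print(n,w.round(4),(w2j(w)*1000).round(1))
c1=pickle.load(open("w1.pkl","rb"))
for n,p,z in [("bed1",(185,0),.012),("bed2",(201,250),.012),("fF1",(357,0),.05),("fF2",(350,240),.05),("fB1",(378,0),.05),("mhead fence top",(324,169),.038),("mh near",(289,169),.028),("mfar fence",(322,0),.038),("mfar near",(282,0),.028),("foot front L",(307,241),.115)]:
    w=onz("wrist",p,z,c1); print(n,w.round(4),(w2j(w)*1000).round(1))
```

```text
bedcorner [ 0.4991 -0.2867  0.012 ] [ -97.5 -248.8   12. ]
bededge far [ 0.4749 -0.0844  0.012 ] [-97.3 -45.   12. ]
bedR [ 0.6592 -0.2672  0.012 ] [  63.8 -248.7   12. ]
fenceFrR [ 0.656  -0.2679  0.05  ] [  60.5 -249.    50. ]
fenceBkR [ 0.6743 -0.2657  0.05  ] [  79. -249.   50.]
fenceFr [ 0.6301 -0.0711  0.05  ] [ 58.4 -50.5  50. ]
fenceBk [ 0.6502 -0.0686  0.05  ] [ 78.7 -50.4  50. ]
handEnd [ 0.655  -0.2091  0.143 ] [  66.6 -190.5  143. ]
handStart [ 0.6467 -0.1509  0.143 ] [  65.3 -131.7  143. ]
handEnd+ [ 0.6559 -0.2105  0.138 ] [  67.3 -191.9  138. ]
brFrontTop [ 0.6396 -0.1798  0.074 ] [  54.8 -159.5   74. ]
br [ 0.6334 -0.1375  0.074 ] [  53.8 -116.8   74. ]
knob [ 0.6815 -0.1626  0.06  ] [  98.5 -147.5   60. ]
bladeNear+y [ 0.5949 -0.1471  0.11  ] [  14.4 -121.7  110. ]
blade -y [ 0.5962 -0.1582  0.11  ] [  14.3 -132.9  110. ]
foot+y L [ 0.5945 -0.1303  0.115 ] [  16. -105.  115.]
foot+yR [ 0.6242 -0.1267  0.115 ] [  45.9 -105.   115. ]
bed1 [0.4586 0.0688 0.012 ] [-95. 109.  12.]
bed2 [ 0.4844 -0.1738  0.012 ] [ -98.5 -134.9   12. ]
fF1 [0.6155 0.0772 0.05  ] [61.8 98.5 50. ]
fF2 [ 0.6396 -0.1331  0.05  ] [  60.5 -113.2   50. ]
fB1 [0.6332 0.0793 0.05  ] [79.7 98.5 50. ]
mhead fence top [ 0.6059 -0.0684  0.038 ] [ 34.8 -44.9  38. ]
mh near [ 0.5717 -0.0735  0.028 ] [  0.2 -45.9  28. ]
mfar fence [0.5859 0.0769 0.038 ] [ 32.3 101.8  38. ]
mfar near [0.5501 0.0753 0.028 ] [ -3.4 104.5  28. ]
foot front L [ 0.5965 -0.1207  0.115 ] [ 19.1 -95.7 115. ]
```

The stop base origin comes out at jig y of about -106 mm. The bracket, handle and foot all agree on that. The handle is at about jig (66,-163,143), so I'll grasp its outer part at y -178.

Run:
```python
from h import *
print(w2j(robot.get_obs()["position"])); plan(j2w([.0665,-.178,.149]),downR())
```

```text
[ 0.02525619 -0.17838269  0.3012404 ]
shift mm(tool) [-1.000e-01  1.522e+02  4.140e+01] turn deg [ 0.06  0.06 -0.11]
```

Request:
play_rows --pt "0.5 0 0.12 0.2 0 0 0" --pt "0.5 0 0.2 0.21 0 0 0" --pt "0.5 0 0.3 0 0 0 0" --pt "0.5 0 0.3 0 0 0 0" --pt "0.5 0 0.3 0 0 0 0" --pt "0.5 0 0.2 0 0 0 0" --pt "0.5 0 0.1 0 0 0 0" --pt "0.5 0 0 0 0 0 0" --pt "0.5 0 0 0 0 0 0"

```text
time: 3.83
position: [0.6541, -0.1972, 0.1501]
tool_rot: [-0.53, 0.468, -0.468, 0.53]
ft_force: [-0.6, -0.4, 0.4]
grip_width: 0.0435
```

Run:
```python
from h import *
print(w2j(robot.get_obs()["position"])); plan(j2w([.0665,-.178,.149]),downR())
im=eyes.camera("wrist"); cv2.imwrite("pics/w3.png",im[:,:,::-1])
im=eyes.camera("scene"); cv2.imwrite("pics/s3.png",cv2.resize(im[150:330,150:390,::-1],None,fx=3.2,fy=3.2))
```

```text
[ 0.06716041 -0.17851861  0.15007116]
shift mm(tool) [-0.5  1.1 -0.7] turn deg [-0.    0.14 -0.01]
```

View pics/w3.png

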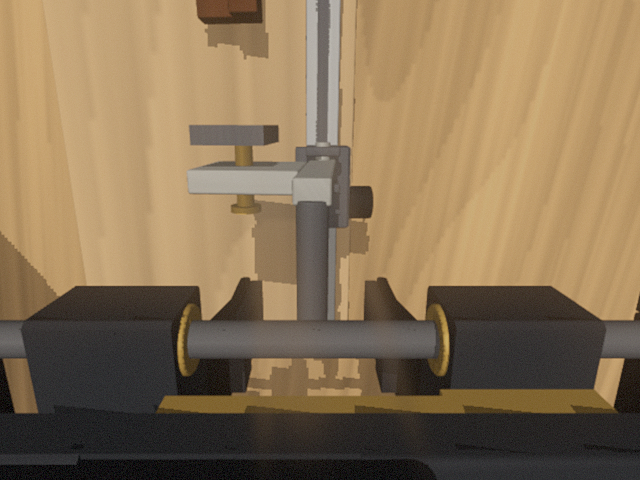

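View pics/s3.png

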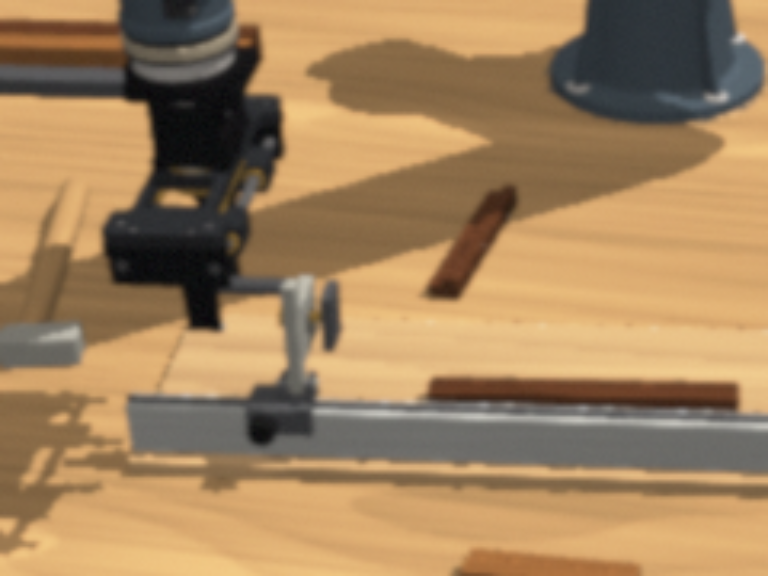

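The bar is centred between the jaws at about (312,300), so I'll close gently.

Request:
play_rows --pt "0.1 0 0 0 0 0 0" --pt "0.1 0 0 0 0 0 0" --pt "0.1 0 0 0 0 0 0" --pt "0.1 0 0 0 0 0 0" --pt "0.1 0 0 0 0 0 0" --grip_force 6

```text
time: 4.35
position: [0.654, -0.1988, 0.1499]
tool_rot: [-0.529, 0.469, -0.469, 0.529]
ft_force: [-0.1, -0.1, -0.1]
grip_width: 0.0178
```

Request:
play_rows --pt "0.0 0 0 0 0 0 0" --pt "0.0 0 0 0 0 0 0" --pt "0.0 0 0 0 0 0 0"

```text
time: 4.6
position: [0.6538, -0.1987, 0.1497]
tool_rot: [0.529, -0.469, 0.469, -0.529]
ft_force: [-0.6, -0.3, 1.1]
grip_width: 0.0115
```

Request:
play_rows --pt "0 0 0.009 -0.095 0 0 0" --pt "0 0 0.021 -0.095 0 0 0" --pt "0 0 0.033 -0.09 0 0 0" --pt "0 0 0.044 -0.086 0 0 0" --pt "0 0 0.056 -0.079 0 0 0" --pt "0 0 0.064 -0.071 0 0 0" --pt "0 0 0 0 0 0 0" --pt "0 0 0 0 0 0 0"

```text
time: 5.27
position: [0.6011, -0.2051, 0.1254]
tool_rot: [0.53, -0.47, 0.468, -0.529]
ft_force: [0.5, -1.4, -3.3]
grip_width: 0.0119
```

Request:
play_rows --pt "0 0 0.073 -0.062 0 0 0" --pt "0 0 0.081 -0.052 0 0 0" --pt "0 0 0.087 -0.042 0 0 0" --pt "0 0 0.091 -0.03 0 0 0" --pt "0 0 0.095 -0.019 0 0 0" --pt "0 0 0.06 -0.006 0 0 0" --pt "0 0 0 0 0 0 0" --pt "0 0 0 0 0 0 0"

```text
time: 5.93
position: [0.5844, -0.2078, 0.0777]
tool_rot: [-0.528, 0.467, -0.471, 0.53]
ft_force: [7.7, -0.0, -3.3]
grip_width: 0.012
```

Request:
play_rows --pt "0 0 0.02 0.01 0 0 0" --pt "0 0 0.02 0.005 0 0 0" --pt "0 0 0 0 0 0 0" --pt "0 0 0 0 0 0 0"

```text
time: 6.27
position: [0.5845, -0.2079, 0.0747]
tool_rot: [-0.529, 0.467, -0.47, 0.53]
ft_force: [3.8, 0.2, 5.4]
grip_width: 0.0117
```

Request:
play_rows --pt "0 0 0.01 0 0 0 0" --pt "0 0 0.01 0 0 0 0" --pt "0 0 0 0 0 0 0" --pt "0 0 0 0 0 0 0"

```text
time: 6.6
position: [0.5846, -0.208, 0.0731]
tool_rot: [-0.529, 0.467, -0.47, 0.53]
ft_force: [2.9, 0.2, 6.6]
grip_width: 0.0113
```

Request:
play_rows --pt "0.35 0 0 0 0 0 0" --pt "0.35 0 0 0 0 0 0" --pt "0.35 0 0 0 0 0 0" --pt "0.35 0 -0.2 0 0 0 0" --pt "0.35 0 -0.2 0 0 0 0" --pt "0.0 0 0 0 0 0 0" --pt "0 0 0 0 0 0 0" --pt "0 0 0 0 0 0 0" --pt "0 0 0 0 0 0 0" --pt "0 0 0 0 0 0 0"

```text
time: 7.43
position: [0.5823, -0.2068, 0.1108]
tool_rot: [0.53, -0.47, 0.468, -0.529]
ft_force: [0.2, 0.9, -0.6]
grip_width: 0.005
```

Run:
```python
from h import *
o=robot.get_obs();print(o["time"],w2j(o["position"]),o["grip_width"],o["ft_force"])
im=eyes.camera("wrist"); cv2.imwrite("pics/w4.png",im[:,:,::-1])
im=eyes.camera("scene"); cv2.imwrite("pics/s4.png",cv2.resize(im[150:330,150:390,::-1],None,fx=3.2,fy=3.2))
```

```text
7.4333 [-0.00529404 -0.1794411   0.11083294] 0.00495878358987738 [ 0.20330764  0.89352505 -0.61496154]
```

View pics/w4.png

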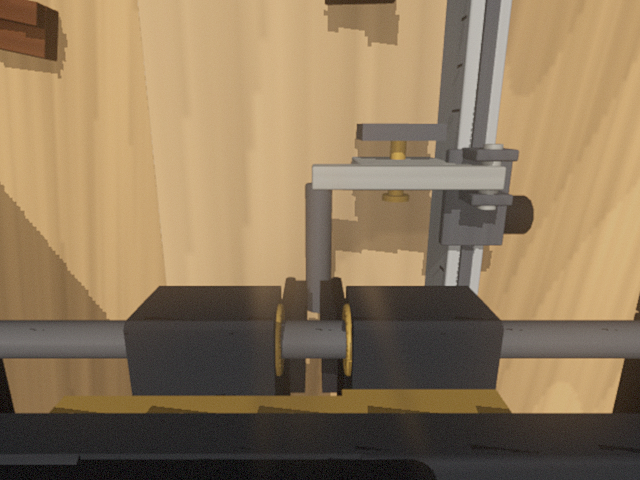

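View pics/s4.png

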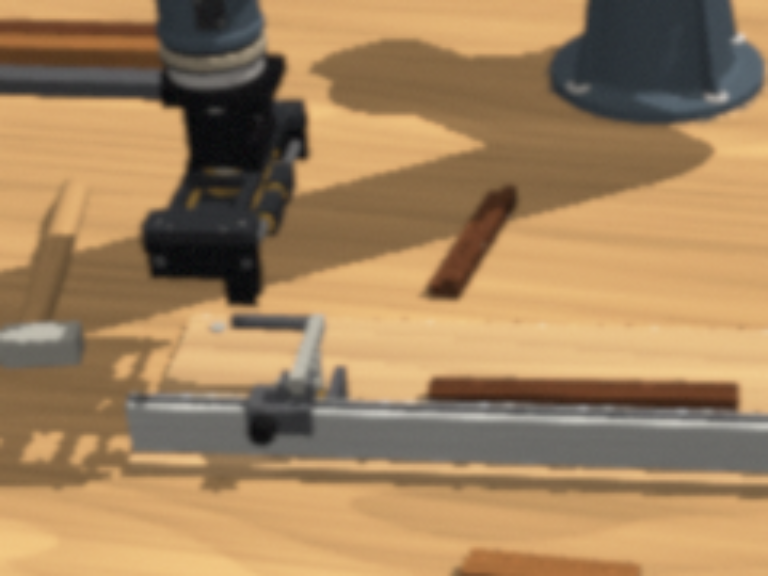

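The stop is down: the arm is level and the foot pad is at about (400,132) in the wrist view. I'll confirm by pressing on the bar from above with the closed fingers. Expected contact is at TCP z of about 0.099.

Request:
play_rows --pt "0 0 0.05 0 0 0 0" --pt "0 0 0.04 0 0 0 0" --pt "0 0 0.02 0 0 0 0" --pt "0 0 0.02 0 0 0 0" --pt "0 0 0 0 0 0 0" --pt "0 0 0 0 0 0 0"

```text
time: 8.03
position: [0.5829, -0.207, 0.0993]
tool_rot: [0.53, -0.469, 0.468, -0.529]
ft_force: [-1.3, 0.7, 2.9]
grip_width: 0.0007
```

Request:
play_rows --pt "0 0 0.01 0 0 0 0" --pt "0 0 0.01 0 0 0 0" --pt "0 0 0 0 0 0 0" --pt "0 0 0 0 0 0 0"

```text
time: 8.37
position: [0.5829, -0.207, 0.099]
tool_rot: [0.53, -0.469, 0.469, -0.529]
ft_force: [-3.9, 2.6, 12.2]
grip_width: 0.0004
```

The bar sits at z 0.068 under 12 N, so the stop is fully down. Now I'll go to the near side of the moulding.

Run:
```python
from h import *
plan(j2w([-.035,.064,.043]),downR())
```

```text
shift mm(tool) [-243.8   56.   -30. ] turn deg [0.02 0.06 0.  ]
```

Request:
play_rows --pt "0 0 -0.3 0 0 0 0" --pt "0 -0.2 -0.1 -0.03 0 0 0" --pt "0 -0.4 0 -0.04 0 0 0" --pt "0 -0.4 0 -0.05 0 0 0" --pt "0 -0.4 0 -0.05 0 0 0" --pt "0 -0.4 0 -0.05 0 0 0" --pt "0 -0.4 0 -0.05 0 0 0" --pt "0 -0.238 0 -0.03 0 0 0" --pt "0 0 0 0 0 0 0" --pt "0 0 0 0 0 0 0"

```text
time: 9.2
position: [0.5238, 0.0325, 0.1371]
tool_rot: [-0.53, 0.468, -0.468, 0.53]
ft_force: [-0.4, 0.1, 0.7]
grip_width: 0.0004
```

Run:
```python
from h import *
plan(j2w([-.035,.064,.043]),downR())
im=eyes.camera("wrist"); cv2.imwrite("pics/w5.png",im[:,:,::-1])
im=eyes.camera("top"); cv2.imwrite("pics/t5.png",cv2.resize(im[170:290,225:445,::-1],None,fx=3.6,fy=3.6,interpolation=cv2.INTER_CUBIC))
```

```text
shift mm(tool) [ 1.1 94.1 -0.4] turn deg [-0.02  0.23  0.02]
```

View pics/w5.png

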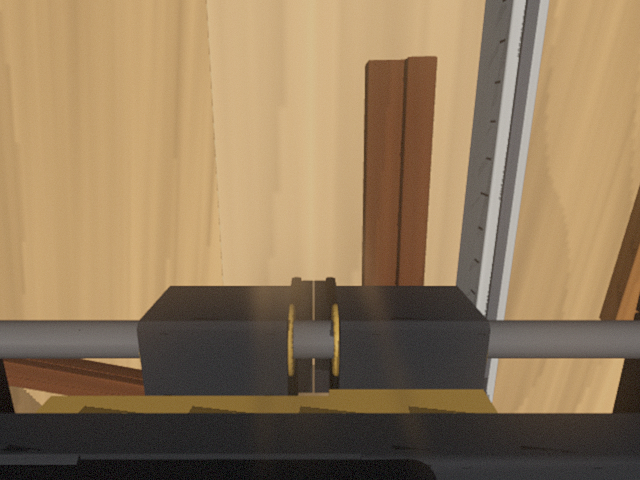

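View pics/t5.png

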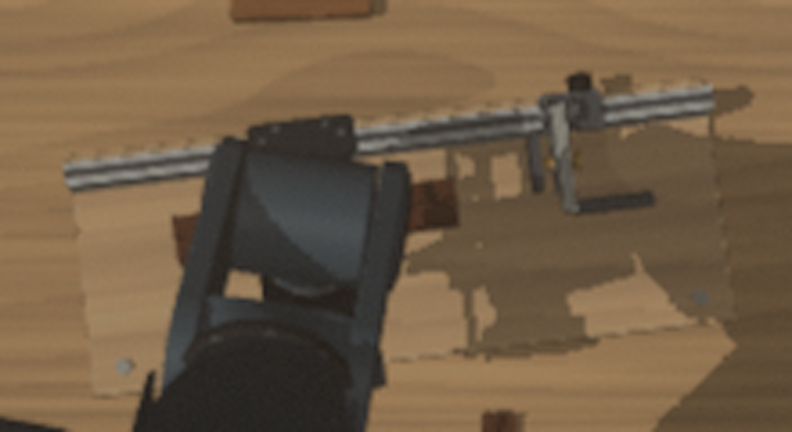

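Request:
play_rows --pt "0 0 0.3 0 0 0 0" --pt "0 0 0.3 0 0 0 0" --pt "0 0 0.2 0 0 0 0" --pt "0 0 0.1 0 0 0 0" --pt "0 0 0.03 0 0 0 0" --pt "0 0 0 0 0 0 0" --pt "0 0 0 0 0 0 0"

```text
time: 9.88
position: [0.5249, 0.0305, 0.0448]
tool_rot: [-0.529, 0.469, -0.47, 0.529]
ft_force: [-1.2, 0.6, 0.1]
grip_width: 0.0003
```

Request:
play_rows --pt "0 0 0 0.05 0 0 0" --pt "0 0 0 0.05 0 0 0" --pt "0 0 0 0.05 0 0 0" --pt "0 0 0 0.05 0 0 0" --pt "0 0 0 0.03 0 0 0" --pt "0 0 0 0 0 0 0"

```text
time: 10.38
position: [0.5477, 0.0341, 0.0444]
tool_rot: [-0.529, 0.468, -0.469, 0.53]
ft_force: [1.0, 0.1, 0.4]
grip_width: 0.0003
```

Run:
```python
from h import *
o=robot.get_obs();print(w2j(o["position"]),jR().T@o["ft_force"])
```

```text
[-0.01070767  0.06384847  0.04441654] [ 0.99036658 -0.06715501  0.35757513]
```

Request:
play_rows --pt "0 0 0 0.03 0 0 0" --pt "0 0 0 0.03 0 0 0" --pt "0 0 0 0.03 0 0 0" --pt "0 0 0 0.03 0 0 0" --pt "0 0 0 0.03 0 0 0" --pt "0 0 0 0 0 0 0"

```text
time: 10.88
position: [0.563, 0.0358, 0.0441]
tool_rot: [-0.529, 0.468, -0.469, 0.53]
ft_force: [-0.6, 0.0, -0.2]
grip_width: 0.0005
```

Request:
play_rows --pt "0 0 0 0.02 0 0 0" --pt "0 0 0 0.02 0 0 0" --pt "0 0 0 0 0 0 0" --pt "0 0 0 0 0 0 0"

```text
time: 11.22
position: [0.5661, 0.0363, 0.0442]
tool_rot: [-0.529, 0.469, -0.469, 0.53]
ft_force: [-0.6, 0.1, 0.2]
grip_width: 0.0006
```

Run:
```python
from h import *
o=robot.get_obs();print(w2j(o["position"]),jR().T@o["ft_force"])
im=eyes.camera("wrist"); cv2.imwrite("pics/w6.png",im[:,:,::-1])
```

```text
[0.0078073  0.06378852 0.04415035] [-0.59087633  0.21743819  0.20934633]
```

View pics/w6.png

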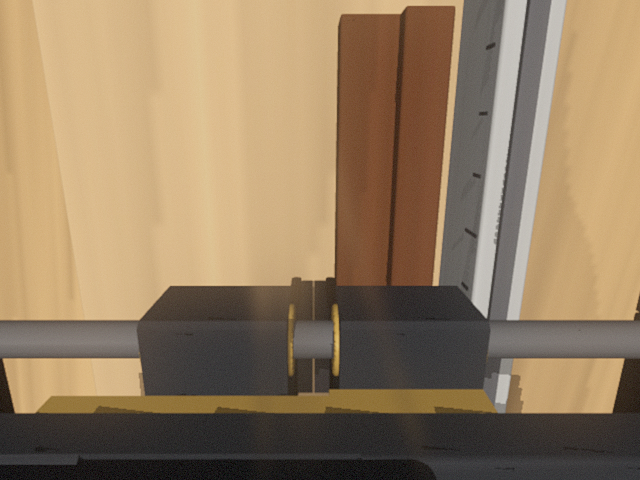

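Request:
play_rows --pt "0 0 0 0.02 0 0 0" --pt "0 0 0 0.02 0 0 0" --pt "0 0 0 0 0 0 0"

```text
time: 11.52
position: [0.5702, 0.0368, 0.0442]
tool_rot: [-0.529, 0.469, -0.469, 0.53]
ft_force: [-1.4, -0.4, -0.5]
grip_width: 0.0006
```

Request:
play_rows --pt "0 0 0 0.02 0 0 0" --pt "0 0 0 0 0 0 0"

```text
time: 11.68
position: [0.5721, 0.037, 0.0441]
tool_rot: [-0.529, 0.469, -0.469, 0.53]
ft_force: [-0.9, 0.5, -0.0]
grip_width: 0.0005
```

Request:
play_rows --pt "0 0 0 0.02 0 0 0" --pt "0 0 0 0 0 0 0"

```text
time: 11.85
position: [0.5741, 0.0373, 0.0442]
tool_rot: [-0.529, 0.469, -0.469, 0.53]
ft_force: [-1.1, 0.3, -0.0]
grip_width: 0.0003
```

Sliding lightly at about 1 N; continuing until the force rises.

Request:
play_rows --pt "0 0 0 0.02 0 0 0" --pt "0 0 0 0.01 0 0 0" --pt "0 0 0 0 0 0 0"

```text
time: 12.1
position: [0.5761, 0.0376, 0.0441]
tool_rot: [0.53, -0.469, 0.468, -0.529]
ft_force: [-3.6, -1.4, 1.3]
grip_width: 0.0004
```

Request:
play_rows --pt "0 0 0 0.015 0 0 0" --pt "0 0 0 0 0 0 0"

```text
time: 12.27
position: [0.5762, 0.0377, 0.044]
tool_rot: [0.531, -0.47, 0.468, -0.528]
ft_force: [-4.9, -1.7, 3.0]
grip_width: 0.0003
```

Request:
play_rows --pt "0 0 0 0.015 0 0 0" --pt "0 0 0 0 0 0 0"

```text
time: 12.43
position: [0.5763, 0.0377, 0.044]
tool_rot: [0.531, -0.471, 0.467, -0.528]
ft_force: [-7.3, -2.6, 5.8]
grip_width: 0.0006
```

Run:
```python
from h import *
o=robot.get_obs();print(w2j(o["position"]),jR().T@o["ft_force"])
im=eyes.camera("wrist"); cv2.imwrite("pics/w7.png",im[:,:,::-1])
```

```text
[0.01809291 0.06402586 0.04397356] [-7.60578349 -1.70777952  5.80286034]
```

View pics/w7.png

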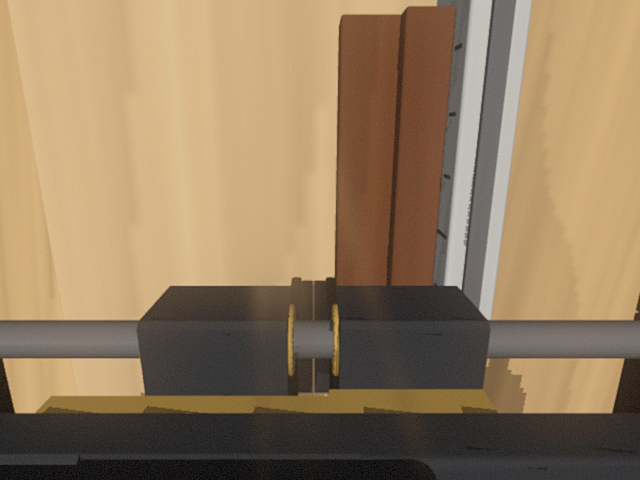

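Run:
```python
from h import *
c=cam("wrist")
for n,p,z in [("near tail",(340,17),.028),("near",(336,270),.028),("fence tail",(454,9),.038),("fence side",(434,280),.038),("ftop far",(472,0),.05),("ftop near",(444,290),.05)]:
    print(n,(w2j(onz("wrist",p,z,c))*1000).round(1))
```

```text
near tail [ 25.4 172.9  28. ]
near [25.6 81.9 28. ]
fence tail [ 60.7 172.9  38. ]
fence side [61.8 81.7 38. ]
ftop far [ 62.  172.2  50. ]
ftop near [61.8 82.7 50. ]
```

The moulding is flush and parallel: its near edge is at x 25.4 and 25.6, its fence side at about 61, and its tail at jig y 173. Now I'll move to the tail end.

Request:
play_rows --pt "0 0 0 -0.03 0 0 0" --pt "0 0 0 -0.1 0 0 0" --pt "0 0 -0.2 0 0 0 0" --pt "0 -0.1 -0.35 0 0 0 0" --pt "0 -0.35 -0.1 0.1 0 0 0" --pt "0 -0.4 0 0.1 0 0 0" --pt "0 -0.35 0 0.1 0 0 0" --pt "0 -0.13 0 0.08 0 0 0" --pt "0 0 0 0 0 0 0" --pt "0 0 0 0 0 0 0"

```text
time: 13.32
position: [0.5894, 0.174, 0.1094]
tool_rot: [-0.529, 0.467, -0.469, 0.531]
ft_force: [1.5, -0.5, -0.6]
grip_width: 0.0003
```

Run:
```python
from h import *
o=robot.get_obs();print(w2j(o["position"]),jR().T@o["ft_force"]); plan(j2w([.043,.196,.043]),downR())
im=eyes.camera("wrist"); cv2.imwrite("pics/w8.png",im[:,:,::-1])
im=eyes.camera("top"); cv2.imwrite("pics/t8.png",cv2.resize(im[170:290,225:445,::-1],None,fx=3.6,fy=3.6,interpolation=cv2.INTER_CUBIC))
```

```text
[0.04752821 0.19772178 0.1093926 ] [ 1.39277812 -0.62605064 -0.57139197]
shift mm(tool) [ 1.7 66.4 -4.7] turn deg [-0.18  0.17  0.01]
```

View pics/w8.png

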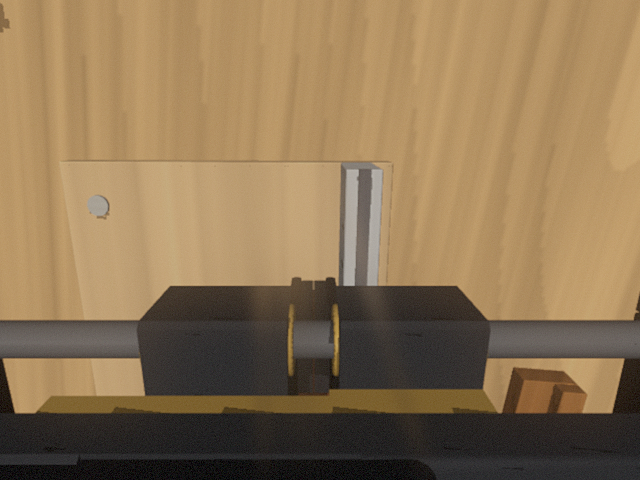

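View pics/t8.png

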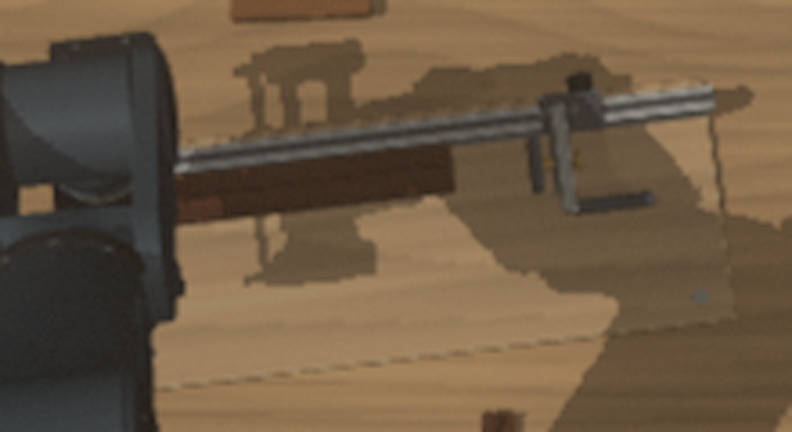

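Request:
play_rows --pt "0 0 0.1 -0.04 0 0 0" --pt "0 0 0.25 0 0 0 0" --pt "0 0 0.2 0 0 0 0" --pt "0 0 0.1 0 0 0 0" --pt "0 0 0 0 0 0 0" --pt "0 0 0 0 0 0 0"

```text
time: 13.92
position: [0.5843, 0.1715, 0.0439]
tool_rot: [0.529, -0.469, 0.469, -0.529]
ft_force: [-0.3, 0.1, -0.2]
grip_width: 0.0005
```

Run:
```python
from h import *
o=robot.get_obs();print(o["time"],w2j(o["position"]),jR().T@o["ft_force"]); plan(j2w([.043,.196,.043]),downR())
```

```text
13.9167 [0.04210729 0.19586088 0.04386439] [-0.25656684  0.14592884 -0.19935502]
shift mm(tool) [-0.1  0.9  0.9] turn deg [ 0.06 -0.04  0.  ]
```

Request:
play_rows --pt "0 0.05 0 0 0 0 0" --pt "0 0.05 0 0 0 0 0" --pt "0 0.03 0 0 0 0 0" --pt "0 0.03 0 0 0 0 0" --pt "0 0.03 0 0 0 0 0" --pt "0 0.03 0 0 0 0 0" --pt "0 0.03 0 0 0 0 0" --pt "0 0.03 0 0 0 0 0" --pt "0 0.02 0 0 0 0 0" --pt "0 0 0 0 0 0 0"

```text
time: 14.75
position: [0.588, 0.1421, 0.044]
tool_rot: [0.53, -0.469, 0.469, -0.529]
ft_force: [0.5, -0.2, -0.4]
grip_width: 0.0003
```

Run:
```python
from h import *
o=robot.get_obs();print(o["time"],w2j(o["position"]),jR().T@o["ft_force"])
im=eyes.camera("top"); cv2.imwrite("pics/t9.png",cv2.resize(im[170:290,225:445,::-1],None,fx=3.6,fy=3.6,interpolation=cv2.INTER_CUBIC))
```

```text
14.75 [0.04226978 0.16626768 0.04403378] [ 0.44885046 -0.25210434 -0.39991512]
```

View pics/t9.png

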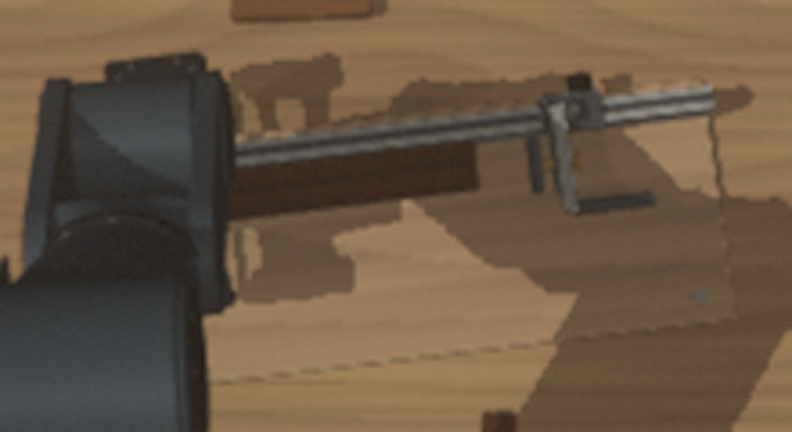

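Request:
play_rows --pt "0 0.03 0 0 0 0 0" --pt "0 0.03 0 0 0 0 0" --pt "0 0.03 0 0 0 0 0" --pt "0 0.03 0 0 0 0 0" --pt "0 0.03 0 0 0 0 0" --pt "0 0.03 0 0 0 0 0" --pt "0 0.03 0 0 0 0 0" --pt "0 0.03 0 0 0 0 0" --pt "0 0.02 0 0 0 0 0" --pt "0 0.02 0 0 0 0 0" --pt "0 0 0 0 0 0 0"

```text
time: 15.72
position: [0.5915, 0.1144, 0.0442]
tool_rot: [0.529, -0.469, 0.469, -0.529]
ft_force: [-0.2, -0.1, -0.0]
grip_width: 0.0006
```

Run:
```python
from h import *
o=robot.get_obs();print(o["time"],w2j(o["position"]),jR().T@o["ft_force"])
im=eyes.camera("top"); cv2.imwrite("pics/t10.png",cv2.resize(im[170:290,265:445,::-1],None,fx=4.4,fy=4.4,interpolation=cv2.INTER_CUBIC))
im=eyes.camera("scene"); cv2.imwrite("pics/s10.png",cv2.resize(im[225:310,180:430,::-1],None,fx=3.2,fy=3.2))
```

```text
15.7167 [0.04239507 0.13826351 0.04418091] [-0.1862718  -0.10882386 -0.04672419]
```

View pics/t10.png

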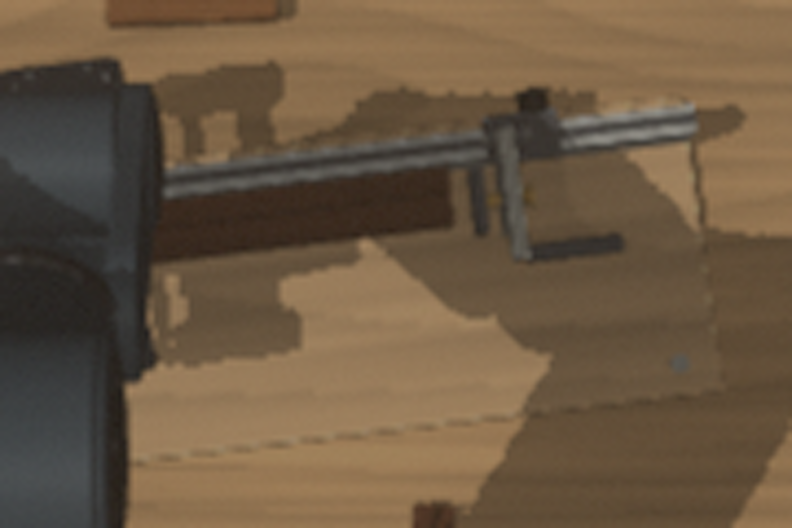

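View pics/s10.png

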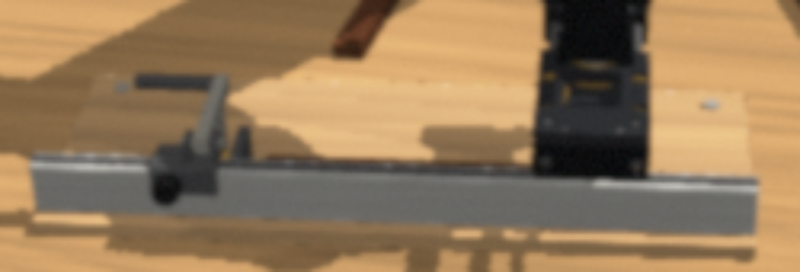

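Moulding still along the fence, gap to the foot about 10 mm (t10 px 452→468). I'll creep from here.

Request:
play_rows --pt "0 0.01 0 0 0 0 0" --pt "0 0.01 0 0 0 0 0" --pt "0 0.01 0 0 0 0 0" --pt "0 0.01 0 0 0 0 0" --pt "0 0.01 0 0 0 0 0" --pt "0 0.01 0 0 0 0 0" --pt "0 0 0 0 0 0 0"

```text
time: 16.4
position: [0.5921, 0.1089, 0.0443]
tool_rot: [-0.529, 0.469, -0.469, 0.529]
ft_force: [-1.0, 1.5, 1.2]
grip_width: 0.0008
```

Request:
play_rows --pt "0 0.01 0 0 0 0 0" --pt "0 0.01 0 0 0 0 0" --pt "0 0 0 0 0 0 0"

```text
time: 16.65
position: [0.5924, 0.1069, 0.0443]
tool_rot: [-0.529, 0.469, -0.469, 0.529]
ft_force: [-0.8, 2.7, 1.5]
grip_width: 0.0004
```

Request:
play_rows --pt "0 0.01 0 0 0 0 0" --pt "0 0 0 0 0 0 0"

```text
time: 16.82
position: [0.5925, 0.1059, 0.0442]
tool_rot: [-0.529, 0.469, -0.469, 0.529]
ft_force: [-0.0, 2.1, 3.0]
grip_width: 0.0007
```

Request:
play_rows --pt "0 0.01 0 0 0 0 0" --pt "0 0 0 0 0 0 0"

```text
time: 16.98
position: [0.5926, 0.1049, 0.0442]
tool_rot: [-0.529, 0.469, -0.469, 0.529]
ft_force: [-0.1, 2.0, 1.4]
grip_width: 0.0002
```

Request:
play_rows --pt "0 0.007 0 0 0 0 0" --pt "0 0 0 0 0 0 0"

```text
time: 17.15
position: [0.5926, 0.1042, 0.0442]
tool_rot: [0.529, -0.469, 0.469, -0.529]
ft_force: [0.1, 1.9, 3.3]
grip_width: 0.0005
```

Request:
play_rows --pt "0 0.007 0 0 0 0 0" --pt "0 0 0 0 0 0 0"

```text
time: 17.32
position: [0.5927, 0.1035, 0.0441]
tool_rot: [0.529, -0.469, 0.469, -0.529]
ft_force: [-0.3, 1.3, 1.5]
grip_width: 0.0004
```

Request:
play_rows --pt "0 0.007 0 0 0 0 0" --pt "0 0 0 0 0 0 0"

```text
time: 17.48
position: [0.5928, 0.1028, 0.0441]
tool_rot: [0.529, -0.469, 0.469, -0.529]
ft_force: [-0.5, 1.9, 1.6]
grip_width: 0.0008
```

Request:
play_rows --pt "0 0.007 0 0 0 0 0" --pt "0 0 0 0 0 0 0"

```text
time: 17.65
position: [0.5929, 0.1021, 0.0441]
tool_rot: [0.529, -0.469, 0.469, -0.529]
ft_force: [-0.2, 1.9, 1.8]
grip_width: 0.0008
```

Request:
play_rows --pt "0 0.007 0 0 0 0 0" --pt "0 0 0 0 0 0 0"

```text
time: 17.82
position: [0.5929, 0.1018, 0.0441]
tool_rot: [-0.529, 0.469, -0.469, 0.529]
ft_force: [-0.6, 4.1, 1.9]
grip_width: 0.0005
```

Run:
```python
from h import *
o=robot.get_obs();print(o["time"],w2j(o["position"]),jR().T@o["ft_force"])
im=eyes.camera("top"); cv2.imwrite("pics/t11.png",cv2.resize(im[190:250,305:405,::-1],None,fx=7.5,fy=7.5,interpolation=cv2.INTER_CUBIC))
```

```text
17.8167 [0.04227397 0.12559783 0.04414833] [-0.08591016  4.18649942  1.87137917]
```

View pics/t11.png

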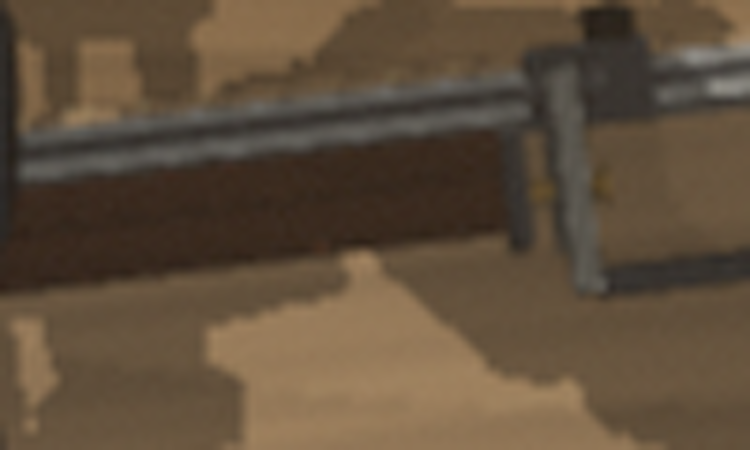

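The moulding has reached the foot and the force is rising. I'll build it up slowly.

Request:
play_rows --pt "0 0.004 0 0 0 0 0" --pt "0 0 0 0 0 0 0"

```text
time: 18.03
position: [0.5929, 0.1017, 0.0442]
tool_rot: [-0.529, 0.469, -0.469, 0.53]
ft_force: [0.0, 4.1, 1.0]
grip_width: 0.0003
```

Request:
play_rows --pt "0 0.004 0 0 0 0 0" --pt "0 0 0 0 0 0 0"

```text
time: 18.2
position: [0.5929, 0.1017, 0.0441]
tool_rot: [-0.529, 0.469, -0.469, 0.53]
ft_force: [-0.6, 5.9, 3.1]
grip_width: 0.0006
```

Request:
play_rows --pt "0 0.004 0 0 0 0 0" --pt "0 0 0 0 0 0 0" --pt "0 0 0 0 0 0 0"

```text
time: 18.45
position: [0.5928, 0.1016, 0.0441]
tool_rot: [-0.529, 0.469, -0.468, 0.53]
ft_force: [-0.5, 7.3, 1.5]
grip_width: 0.0007
```

Request:
play_rows --pt "0 0.004 0 0 0 0 0" --pt "0 0 0 0 0 0 0" --pt "0 0 0 0 0 0 0"

```text
time: 18.7
position: [0.5929, 0.1015, 0.0442]
tool_rot: [-0.529, 0.47, -0.468, 0.53]
ft_force: [-1.1, 9.0, 2.7]
grip_width: 0.0003
```

Request:
play_rows --pt "0 0.003 0 0 0 0 0" --pt "0 0 0 0 0 0 0" --pt "0 0 0 0 0 0 0" --pt "0 0 0 0 0 0 0" --pt "0 0 0 0 0 0 0" --pt "0 0 0 0 0 0 0" --pt "0 0 0 0 0 0 0" --pt "0 0 0 0 0 0 0" --pt "0 0 0 0 0 0 0" --pt "0 0 0 0 0 0 0" --pt "0 0 0 0 0 0 0" --pt "0 0 0 0 0 0 0"

```text
time: 19.7
position: [0.5928, 0.1015, 0.0442]
tool_rot: [-0.529, 0.47, -0.468, 0.53]
ft_force: [-0.4, 8.5, 2.5]
grip_width: 0.0007
```

Run:
```python
from h import *
o=robot.get_obs();print(o["time"],w2j(o["position"]),jR().T@o["ft_force"])
c=cam("wrist");im=eyes.camera("wrist"); cv2.imwrite("pics/w12.png",im[:,:,::-1])
im=eyes.camera("top"); cv2.imwrite("pics/t12.png",cv2.resize(im[190:250,305:405,::-1],None,fx=7.5,fy=7.5,interpolation=cv2.INTER_CUBIC))
```

```text
19.7 [0.0422122  0.12532361 0.04416538] [0.62701262 8.46377151 2.49485841]
```

View pics/t12.png

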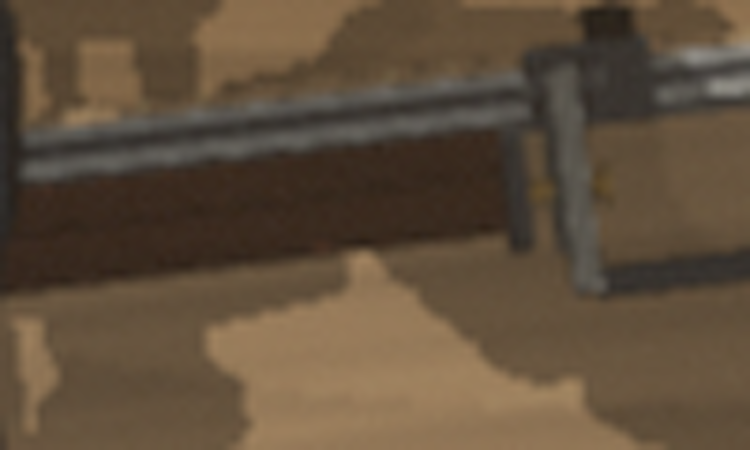

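Request:
play_rows --pt "0 0.004 0 0 0 0 0" --pt "0 0 0 0 0 0 0" --pt "0 0 0 0 0 0 0" --pt "0 0 0 0 0 0 0" --pt "0 0 0 0 0 0 0" --pt "0 0 0 0 0 0 0" --pt "0 0 0 0 0 0 0"

```text
time: 20.38
position: [0.5928, 0.1014, 0.0442]
tool_rot: [-0.528, 0.47, -0.468, 0.53]
ft_force: [-1.1, 10.1, 1.8]
grip_width: 0.0004
```

Request:
play_rows --pt "0 -0.02 0 0 0 0 0" --pt "0 -0.03 0 0 0 0 0" --pt "0 -0.1 0 0 0 0 0" --pt "0 0 -0.2 0 0 0 0" --pt "0 0 -0.35 0 0 0 0" --pt "0 0.35 -0.35 0 0 0 0" --pt "0 0.4 -0.3 0 0 0 0" --pt "0 0.4 -0.1 0 0 0 0" --pt "0 0.35 0 0 0 0 0" --pt "0 0 0 0 0 0 0" --pt "0 0 0 0 0 0 0"

```text
time: 21.3
position: [0.6083, -0.0248, 0.1638]
tool_rot: [0.529, -0.47, 0.47, -0.528]
ft_force: [-0.2, -0.6, 0.5]
grip_width: 0.0007
```

Run:
```python
from h import *
import pickle
o=robot.get_obs();print(o["time"],w2j(o["position"]),jR().T@o["ft_force"])
c=cam("wrist");im=eyes.camera("wrist"); cv2.imwrite("pics/w13.png",im[:,:,::-1]); pickle.dump(c,open("w13.pkl","wb"))
```

```text
21.3 [ 0.04237007 -0.00192311  0.16377969] [-0.22764012 -0.53336219  0.48043279]
```

View pics/w13.png

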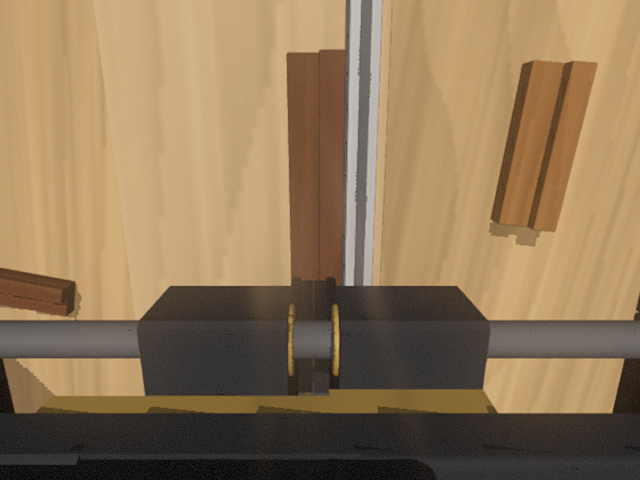

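Request:
play_rows --pt "0.4 0.4 -0.2 0 0 0 0" --pt "0.4 0.4 -0.2 0 0 0 0" --pt "0.4 0.4 0 0 0 0 0" --pt "0.4 0.4 0 0 0 0 0" --pt "0.4 0.15 0 0 0 0 0" --pt "0.4 0 0 0 0 0 0" --pt "0.4 0 0 0 0 0 0"

```text
time: 21.93
position: [0.628, -0.1897, 0.1998]
tool_rot: [0.529, -0.47, 0.468, -0.529]
ft_force: [-0.0, 0.8, -0.1]
grip_width: 0.0331
```

Run:
```python
from h import *
import pickle
o=robot.get_obs();print(o["time"],w2j(o["position"]),jR().T@o["ft_force"])
c=cam("wrist");im=eyes.camera("wrist"); cv2.imwrite("pics/w14.png",im[:,:,::-1]); pickle.dump(c,open("w14.pkl","wb"))
cv2.imwrite("pics/w14z.png",cv2.resize(im[0:240,220:460,::-1],None,fx=2.5,fy=2.5,interpolation=cv2.INTER_CUBIC))
c=pickle.load(open("w13.pkl","rb"))
for n,p,z in [("near tail",(288,53),.028),("near",(291,270),.028),("fence tail",(345,51),.038),("fence side",(343,275),.038),("ftop far",(349,0),.05)]:
    print(n,(w2j(onz("wrist",p,z,c))*1000).round(1))
```

```text
21.9333 [ 0.04209484 -0.16792846  0.19975779] [ 0.07624746  0.84670114 -0.13499662]
near tail [ 25.7 114.3  28. ]
near [ 25.1 -27.7  28. ]
fence tail [ 60.1 113.8  38. ]
fence side [ 61.4 -27.8  38. ]
ftop far [ 61.  137.7  50. ]
```

View pics/w14.png

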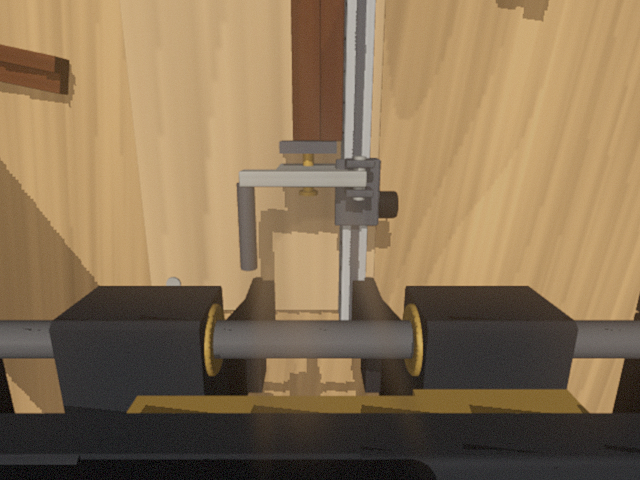

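View pics/w14z.png

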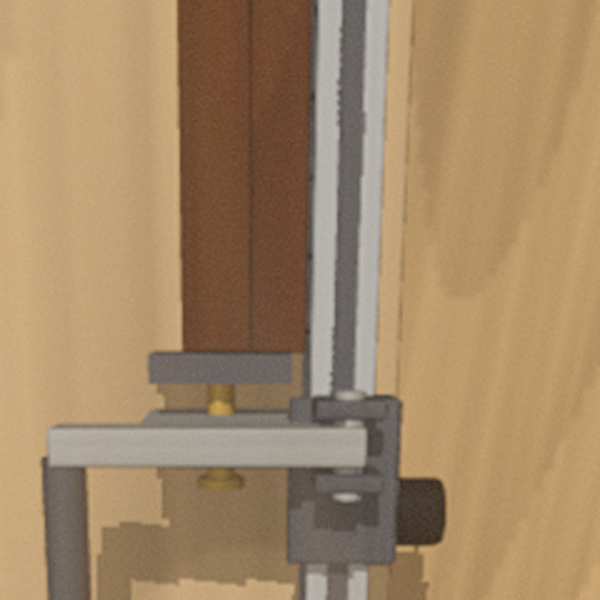

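The moulding is flush (near edge x 25.7 and 25.1, yaw under 5 mrad) and its head touches the foot. Next I'll grasp the handle to flip the stop up.

Run:
```python
from h import *
plan(j2w([-.0045,-.178,.075]),downR())
```

```text
shift mm(tool) [ 11.3 124.9 -46.3] turn deg [ 0.14  0.1  -0.15]
```

Request:
play_rows --pt "0.4 0.06 0 -0.2 0 0 0" --pt "0.4 0.053 0 -0.263 0 0 0" --pt "0.4 0 0.25 0 0 0 0" --pt "0.4 0 0.35 0 0 0 0" --pt "0.4 0 0.3 0 0 0 0" --pt "0.4 0 0.2 0 0 0 0" --pt "0.4 0 0.15 0 0 0 0" --pt "0.4 0 0 0 0 0 0" --pt "0.4 0 0 0 0 0 0"

```text
time: 22.73
position: [0.5833, -0.2051, 0.0751]
tool_rot: [0.53, -0.469, 0.467, -0.53]
ft_force: [0.0, -0.5, 1.1]
grip_width: 0.0349
```

Request:
play_rows --pt "0 0 0 0 0 0 0" --pt "0 0 0 0 0 0 0" --pt "0 0 0 0 0 0 0" --pt "0 0 0 0 0 0 0" --pt "0 0 0 0 0 0 0" --pt "0 0 0 0 0 0 0"

```text
time: 23.23
position: [0.5846, -0.2079, 0.0768]
tool_rot: [-0.529, 0.468, -0.469, 0.53]
ft_force: [-0.1, -0.4, 3.0]
grip_width: 0.0116
```

Request:
play_rows --pt "0 0 -0.048 0.002 0 0 0" --pt "0 0 -0.048 0.004 0 0 0" --pt "0 0 -0.095 0.019 0 0 0" --pt "0 0 -0.091 0.03 0 0 0" --pt "0 0 -0.087 0.042 0 0 0" --pt "0 0 -0.081 0.052 0 0 0" --pt "0 0 -0.073 0.062 0 0 0" --pt "0 0 0 0 0 0 0"

```text
time: 23.9
position: [0.6037, -0.2056, 0.1308]
tool_rot: [0.531, -0.469, 0.468, -0.528]
ft_force: [-6.9, -2.5, 7.2]
grip_width: 0.0119
```

Request:
play_rows --pt "0 0 -0.064 0.071 0 0 0" --pt "0 0 -0.056 0.079 0 0 0" --pt "0 0 -0.044 0.086 0 0 0" --pt "0 0 -0.033 0.09 0 0 0" --pt "0 0 -0.021 0.095 0 0 0" --pt "0 0 -0.009 0.095 0 0 0" --pt "0 0 0 0.04 0 0 0" --pt "0 0 0 0 0 0 0" --pt "0 0 0 0 0 0 0" --pt "0 0 0 0 0 0 0"

```text
time: 24.73
position: [0.6616, -0.1985, 0.1529]
tool_rot: [-0.529, 0.467, -0.47, 0.53]
ft_force: [-0.1, -0.4, 5.6]
grip_width: 0.0116
```

Run:
```python
from h import *
o=robot.get_obs();print(o["time"],w2j(o["position"]),jR().T@o["ft_force"],o["grip_width"])
```

```text
24.7333 [ 0.0743716  -0.18075567  0.15293186] [-0.19212173 -0.37328064  5.59186614] 0.011627968371569165
```

Request:
play_rows --pt "0.4 0 0.02 0 0 0 0" --pt "0.4 0 0 0 0 0 0" --pt "0.4 0 0 0 0 0 0" --pt "0.4 0 -0.1 0 0 0 0" --pt "0.4 0 -0.3 0 0 0 0" --pt "0.4 0 -0.35 0 0 0 0" --pt "0.4 0 -0.35 0 0 0 0" --pt "0.4 0.15 -0.3 0 0 0 0" --pt "0.4 0.15 0 0 0 0 0" --pt "0.4 0 0 0 0 0 0" --pt "0.4 0 0 0 0 0 0"

```text
time: 25.65
position: [0.6631, -0.2285, 0.2884]
tool_rot: [-0.529, 0.47, -0.469, 0.529]
ft_force: [0.2, 0.5, -0.4]
grip_width: 0.0347
```

Run:
```python
from h import *
import pickle
o=robot.get_obs();print(o["time"],w2j(o["position"]),jR().T@o["ft_force"],o["grip_width"])
c=cam("wrist");im=eyes.camera("wrist"); cv2.imwrite("pics/w15.png",im[:,:,::-1]); pickle.dump(c,open("w15.pkl","wb"))
im=eyes.camera("scene"); cv2.imwrite("pics/s15.png",cv2.resize(im[225:310,180:430,::-1],None,fx=3.2,fy=3.2))
```

```text
25.65 [ 0.07229174 -0.21071512  0.28839896] [ 0.2916209   0.47024884 -0.426531  ] 0.03465248232625088
```

View pics/w15.png

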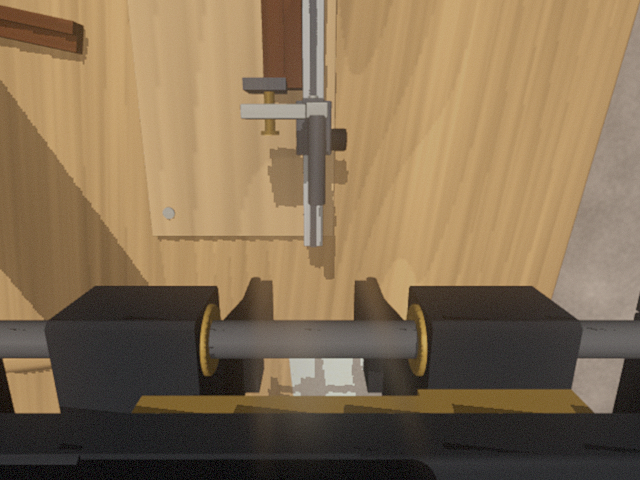

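View pics/s15.png

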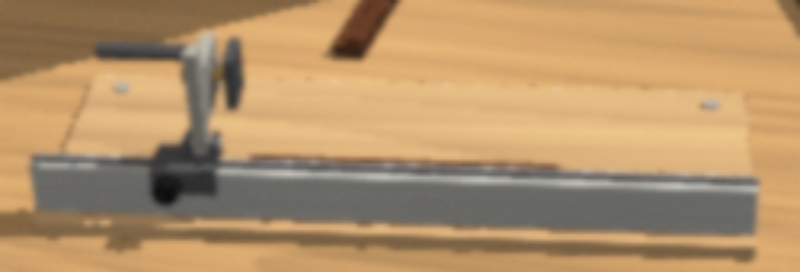

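Run:
```python
from h import *
import pickle
c=pickle.load(open("w14.pkl","rb"))
f=lambda x,y:((x+.5)/2.5+220-.5,(y+.5)/2.5-.5)
for n,p,z in [("w14 head near",(183,350),.028),("w14 near far",(178,5),.028),("head fence",(305,351),.038),("foot +y top",(150,352),.03)]:
    print(n,(w2j(onz("wrist",f(*p),z,c))*1000).round(1))
c=pickle.load(open("w15.pkl","rb"))
for n,p,z in [("w15 near up",(262,2),.028),("near",(264,78),.028),("head fence",(301,89),.038),("fence",(299,5),.038),("handle end",(316,204),.143),("h start",(317,117),.143)]:
    print(n,(w2j(onz("wrist",p,z,c))*1000).round(1))
im=cv2.imread("pics/w15.png")[40:220,220:380]; cv2.imwrite("pics/w15z.png",cv2.resize(im,None,fx=3.3,fy=3.3,interpolation=cv2.INTER_CUBIC))
```

```text
w14 head near [  25.3 -104.5   28. ]
w14 near far [ 25.  -13.5  28. ]
head fence [  60.6 -104.4   38. ]
foot +y top [  15.7 -105.    30. ]
w15 near up [ 26.  -33.5  28. ]
near [ 25.7 -95.5  28. ]
head fence [  59.7 -105.8   38. ]
fence [ 58.5 -38.4  38. ]
handle end [  72.7 -190.5  143. ]
h start [  73.2 -131.9  143. ]
```

View pics/w15z.png

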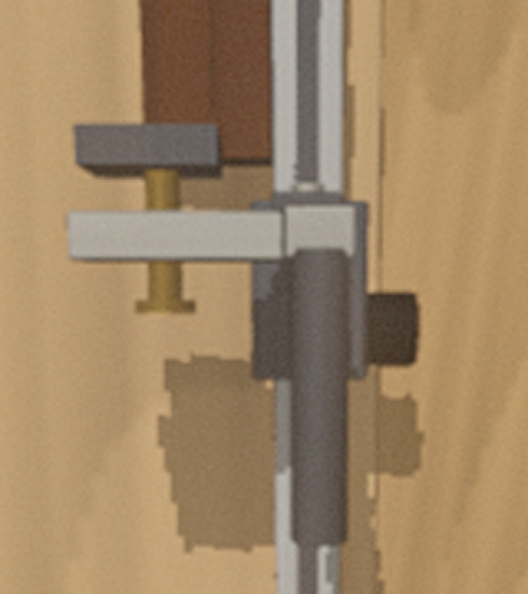

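Run:
```python
from h import *
im=eyes.camera("top"); cv2.imwrite("pics/t16.png",cv2.resize(im[190:250,305:405,::-1],None,fx=7.5,fy=7.5,interpolation=cv2.INTER_CUBIC))
```

```text
(no output)
```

View pics/t16.png

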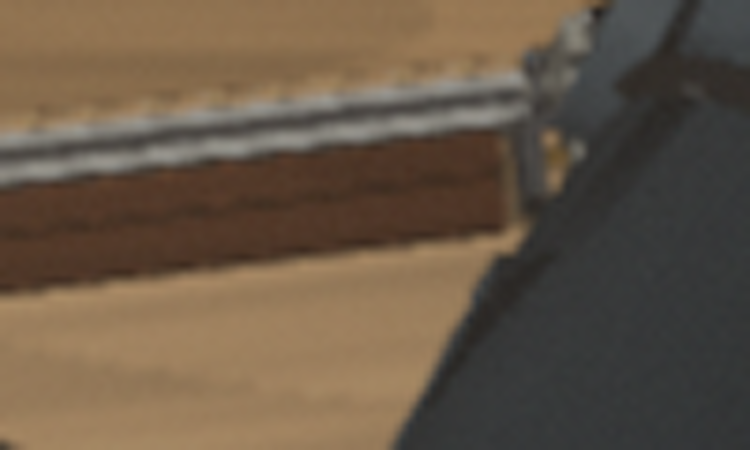

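The moulding head is still at px about 500–507, the same as in t12 while it was pressed. I'm handing in.

Run:
```python
from rig import robot, eyes, ticket
print(ticket.hand_in())
```

```text
the job is handed in; nothing more can be done
None
```

I ran the full job and handed it in at about 26 s of the 72 s allowed. The hand-in reports no verdict.

**What I did**
- **Stop down:** I gripped the handle and flipped the stop down. A press from above with 12 N met the bar at z 0.068 m, its fully-down height.
- **Moulding to the fence:** I pushed the moulding sideways until it lay flush along the fence, then slid it by its tail to the foot.
- **Press:** I built the force up slowly and held about 8.5–10 N at the wrist for about 1.5 s. With 1–3 N lost to friction, that puts roughly 6–9 N on the foot. The readings never came near the 16 N limit.
- **Stop up:** I flipped the stop back up to about 1.62 rad, released the handle and moved the gripper clear.

**Last checks**
- **Lie along the fence:** before I flipped the stop up, the moulding's near edge was parallel to the fence within about 5 mrad. The fence-side corner was within about 1 mm of the face.
- **Head position:** the head was at jig y -104.4 mm before the stop came up and -105.8 mm after. That 1.4 mm difference is within how well I can pick pixels in the second view. The top camera shows the head in the same place as when it was pressed.
- **Weakest reading:** a point on the ridge after the flip read 58.5 mm against 60–61 mm for the fence. I put that down to the viewing angle.
- **Other objects:** the arm went near none of the bottle, hammer and offcut, but I did not measure their positions again at the end.

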